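# Index the sampling head to the red-collared vial

### The job

Move the blue sampling head on to the vial with the red collar: first raise the yellow-gripped lift lever all the way so that the needle comes up out of its vial, and leave it up; then pull up the black lock knob, slide the head along the rail to the next hole, where the needle stands over the red-collared vial, and let the lock pin down fully into that hole. Finish while still gripping the lock knob with the pin fully home: do not let go of it at the end. Leave the vials and the other things on the table where they are.

Things in the scene. Friction and masses are not known exactly. Their poses are not given: they have to be found in the camera images.
- stand: Fixed sampling stand, yaw within 0.4 rad. Origin on the table under the rail's middle hole; x across the rail from lever side to vial rack, y along the rail, z up. White base 150 x 370 x 12 mm. Aluminium rail 34 mm wide, top 130 mm high, five square 12 mm lock holes at y = 0, +-50, +-100 mm; end posts at y = +-172 mm, 132 mm high. Grey rack at x = 65 mm, one cell beside each hole.
- head (a joint): Position (m) of the blue sampling head along the rail, growing to the stand's +y. Starts at 0, locked in the middle hole; the next holes are at -0.05 and +0.05, end stops at +-0.105; friction 2 N. The head is 50 mm long, its top 146 mm above the table; it carries lever, lock knob and needle.
- lock (a joint): Lift (m) of the sprung lock plunger on the head: 0 = pin fully seated, 0.014 = up at its stop. A spring pushes it down (4 N seated, 7.5 N at full lift). Round-ended pin, 1 mm play each side in the hole, clear of the rail above 0.010. Let down between holes it rests on the rail at 0.010 and drops in when slid over a hole. Seated, it stops the head from sliding.
- knob_mid (a point): Middle of the black lock knob (yellow dot on top): upright cylinder 26 mm in diameter, 30 mm tall, over the rail's middle line; this point is 187 mm above the table when the pin is seated. 8 mm of room below it over a steel bush. Grip it from above on any two sides, lift it, and slide the head by it.
- lift (a joint): Angle (rad) of the needle lift lever: near 0 = down, needle in the vial (starts between 0 and 0.1); 0.9 = fully up at its stop. Swings upward about an axis along the stand's y, stays where it is left (about 1.5 N at the grip to move it). The needle rises 50 mm per rad.
- lever_grip (a point): Middle of the lever's yellow grip: cylinder 18 mm in diameter, 20 mm long along the stand's y; pinch it from above, fingers closing along y. It turns on a 65 mm radius about an axis 32 mm from the rail's middle line on the stand's -x side, 140 mm above the table. The lever points to -x: 0.4 rad below level at angle 0 (grip 115 mm high), 0.5 rad above level at 0.9 (171 mm high).
- needle_tip (a point): Lower end of the steel needle (4 mm thick) hanging from the head 65 mm from the rail's middle line on the stand's +x side, at the same y as the knob. 55 mm above the table with the lever down (inside the vial), 100 mm when fully up. Its white cap tops out at 166 mm, 211 mm when raised.
- vial_red_mid (a point): Centre, half-way up, of the vial to go to: clear open vial with a RED collar and red foot, 28 mm in diameter, 70 mm tall, loose in a rack cell 30 mm square; its rim is 82 mm above the table. It stands in one of the two cells next to the middle one, on either side.
- vial_blue_mid (a point): Centre, half-way up, of the like vial with a BLUE collar, in the other neighbouring cell. To be left alone.
- vial_white_mid (a point): Centre, half-way up, of the like vial with a WHITE collar in the middle cell, in which the needle dips at the start. To be left alone.
- amber_bottle: Amber bottle, 48 mm in diameter, 110 mm tall, loose, beyond the -y end of the stand; origin at its underside. Bystander.
- jar: Low jar with white cap, 56 mm in diameter, 55 mm tall, loose, beyond the +y end of the stand; origin at its underside. Bystander.
- slide_box: Green and white slide box 85 x 40 x 30 mm, loose; origin at its underside. Bystander.
- cup: White cup, 70 mm in diameter, 80 mm tall, loose; origin at its underside. Bystander.
- wash_bottle: White bottle with blue cap, 60 mm in diameter, 150 mm tall, loose; origin at its underside. Bystander.
- timer: Grey bench timer 60 x 70 x 22 mm, loose; origin at its underside. Bystander.

How it is judged:
By the outcome, as a careful person would: the job done as asked, in the order asked, and still so for the second after the job is handed in, while the arm keeps its last pose, push and grip.
It also fails if it takes over 45 s, if anything falls off the work surface, if the arm or the gripper's body presses on something with over 40 N, if the wrist force passes 120 N, or if a joint passes its speed limit or range.

### The arm

A 6-joint arm with a two-finger parallel gripper is mounted at the origin on the work surface. World frame = base frame: x ahead of the robot, y to its left, z up, the work surface at z = 0. Lengths are in m, angles in rad, forces in N, time in s.
With the tool pointing down it reaches from about 0.35 to 0.975 m from the base axis. Payload 4.9 kg.
Tool frame: the origin (TCP) lies at the very end of the fingers, on their centre line; the grasp point (between the pads) lies 19 mm behind it; z points along the fingers, x is the direction in which the jaws open and shut, and the axes are right-handed (so a half turn about z gives the same grasp; the last joint's range is limited). The gripper opens to 85 mm and grips with 20 to 120 N. Pads are 22 mm wide; open, the fingers measure 114 mm over their backs; the gripper's body (76 mm by 85 mm) begins 54 mm behind the grasp point. The pads swing forward as they close: fully open they stand 13 mm farther back than shut.
Start: joints at [-1.26, 0.053, 1.613, -0, 1.476, -0.119], TCP at [0.26, -0.568, 0.231] pointing down, gripper open.
Joint ranges: [-3.01, 3.01], [-1.01, 2.22], [0.06, 2.58], [-1.02, 4.17], [0.09, 2.62], [-3.14, 3.14]. Speed limits (rad/s): [2.57, 2.57, 3.14, 3.14, 3.14, 3.14].

### API

Orientations are given as a rotation vector (axis times angle).
In Python, from station import monitor, imaging, ticket gives the robot as it stands.
- The arm moves only by the tool step_arm, never from a script. Its argument "targets" is one flat list of numbers, 4 for each row, row after row: the shift along the tool's x, y, z in m, then the turn about the tool's z in rad. In form: [tx, ty, tz, roll, tx, ty, tz, roll, ...]. A call has 1 to 12 rows; each row is the pose to reach, as a shift and turn from the pose measured when the call began, along the tool's axes at that moment; what a row does not reach only later rows make up. A row lasts 1/12 s, in which the tool goes at most 41.7 mm and 7.16 degrees, less where a joint would pass 70% of its speed; a pose out of reach is approached as far as the arm can. A call with a gripper value outside its range is refused whole. "grip" is the finger opening in m, from 0 to 0.0854, set as the call begins (left out, the last holds). The fingers move at their own pace and stop on an object; "force" is the grip in N (left out, the last holds). Time passes only in rows, so rows that repeat a pose let the fingers close. It gives the time, the measured TCP pose, the force and the opening at its end, in the units of the state.
- monitor.get_obs(): the state, without advancing time (a new reading comes with each control period).
- imaging.get_image(name): name is "scene" or "side" or "wrist"; returns a dict with "color" (420x560x3 uint8, red, green, blue), "depth" (420x560 float32, m along the optical axis (not along the pixel's ray), 0 where there is no reading), "fov_y" (degrees; the focal length in pixels is half the picture's height over the tangent of half this angle, whatever the lens; pixels are square), "cx", "cy" (the principal point, pixels), "k1" (the pictures are not rectified: a ray, as slopes to the right and down, at radius r is drawn at 1 + k1 r^2 times it, then the intrinsics apply), "R" (3x3) and "t" (3): a world point X has camera coordinates R X + t. Camera axes: x right, y down, z forward; pixel columns grow to the right and rows downward; lengths in m; the calibration is good to about 2 mm. A picture is of the moment at which its call begins.
- ticket.finish_job(): hands the job in, once; it reports no verdict.
Trained networks look in a picture, given as the dict that the camera call returned (one of the last four; its "shot" number tells which), for a name from the list of things; names that differ only in an ending like _2 or _b are one class to them, and where a whole thing is asked for, a point or a joint stands for the part that bears it (a point fixed in the world has none). Each returns a list of dicts, best first, with "score" (0 to 1); they miss things now and then, are a little off and sometimes report something else, mostly with a low value. They report only what shows in the picture. A call takes as long as a camera call.
- imaging.search_frame(name, picture): "uv" ([column, row] in pixels, amid what is visible of it).
- imaging.mark_of(name, picture): "uv" ([column, row] in pixels: a listed point, or the origin of a listed thing).
The state is a dict: "t": time; "q": joint angles; "dq": joint speeds; "effort": joint torques, N m; "tool_pos": TCP position; "tool_rot": TCP orientation; "contact_force": force on the tool from outside, world axes, zero at the start; "wrist_torque": the same for the moment, N m; "opening": finger opening in m.
Only numpy, scipy, OpenCV 4.12 (cv2) and the standard library are available. Lean on these libraries where they do the work, as an engineer would, in place of code of your own. Each camera call takes 0.05 s, during which the arm holds its last target.

## Working session

There is one attempt and no reset: what is moved stays moved. The work goes in short steps, Python scripts to look and compute and a tool call to move; the robot and the scene stay as the last step left them, time stands still between calls to the robot, and variables do not carry over. Pictures are saved under pics/ and viewed, and the job is handed in when it is done.

Besides the shell and the picture viewer there is one more tool, called after "Call:" as a command line: name --argument value ..., lists and objects as JSON in quotes. step_arm: Moves the arm, as the interface text tells. Its arguments: {"type":"object","properties":{"targets":{"type":"array","items":{"type":"number"}},"grip":{"type":"number"},"force":{"type":"number"}},"required":["targets"]}

```bash
mkdir -p pics; ls
cat > h.py <<'E'
import numpy as np, cv2
from station import monitor, imaging, ticket
from scipy.spatial.transform import Rotation as Ro
def save(im,n): cv2.imwrite(f'pics/{n}.png',im['color'][:,:,::-1])
def ray(im,uv):
    f=im['color'].shape[0]/2/np.tan(np.radians(im['fov_y'])/2)
    d=np.array([(uv[0]-im['cx'])/f,(uv[1]-im['cy'])/f]); s=d.copy()
    for _ in range(30): s=d/(1+im['k1']*(s@s))
    R=np.array(im['R']);t=np.array(im['t'])
    return -R.T@t, R.T@np.array([s[0],s[1],1.])
def atz(im,uv,z):
    o,d=ray(im,uv); return o+d*(z-o[2])/d[2]
def dep(im,uv):
    o,d=ray(im,uv); return o+d*im['depth'][int(round(uv[1])),int(round(uv[0]))]
def proj(im,X):
    f=im['color'].shape[0]/2/np.tan(np.radians(im['fov_y'])/2)
    c=np.array(im['R'])@X+np.array(im['t']); s=c[:2]/c[2]; s=s*(1+im['k1']*(s@s))
    return s*f+[im['cx'],im['cy']]
def tri(obs):
    A=0;b=0
    for im,uv in obs:
        o,d=ray(im,uv); d=d/np.linalg.norm(d); P=np.eye(3)-np.outer(d,d); A=A+P;b=b+P@o
    return np.linalg.solve(A,b)
E
python3 - <<'E'
from h import *
np.set_printoptions(precision=4,suppress=True)
o=monitor.get_obs(); print(o)
ims={}
for n in ['scene','side','wrist']:
    im=imaging.get_image(n); ims[n]=im; save(im,n+'0'); print(n, im['fov_y'],im['k1'],-np.array(im['R']).T@im['t'])
zs=dict(knob_mid=.187,lever_grip=.117,vial_red_mid=.047,vial_blue_mid=.047,vial_white_mid=.047,stand=0)
for k,z in zs.items():
    for n in ims:
        for r in imaging.mark_of(k,ims[n])[:2]:
            print(k,n,r['score'],r['uv'],atz(ims[n],r['uv'],z))
E
```

```text
pics
{'t': 0.0, 'q': array([-1.26  ,  0.0533,  1.6143,  0.    ,  1.476 , -0.119 ]), 'dq': array([-0.0003, -0.0015, -0.0007,  0.0029, -0.0006,  0.0012]), 'effort': array([  0.0006, -39.3686, -37.0175,  -0.0001,   0.0071,  -0.    ]), 'tool_pos': array([ 0.2603, -0.5676,  0.2301]), 'tool_rot': array([-2.643 ,  1.6959,  0.0024]), 'contact_force': array([-0.0659, -0.0873, -0.2007]), 'wrist_torque': array([0.0173, 0.0135, 0.025 ]), 'opening': 0.08568680912693644}
scene 46.41241918624594 -0.17328508692816816 [ 1.855  -0.278   0.9733]
side 46.050223616933266 -0.04641494518033449 [ 0.1616 -0.918   1.233 ]
wrist 64.08050436199917 -0.06957350527202931 [ 0.3246 -0.5387  0.3729]
knob_mid side 0.43 [303.0, 186.0] [0.6278 0.0176 0.187 ]
vial_red_mid side 0.41 [329.0, 216.7] [ 0.7113 -0.0147  0.047 ]
vial_blue_mid side 0.5 [315.4, 198.5] [0.7046 0.0743 0.047 ]
vial_white_mid side 0.52 [319.9, 210.8] [0.695  0.0191 0.047 ]
vial_white_mid wrist 0.37 [233.9, 18.0] [ 0.3834 -0.4681  0.047 ]
stand side 0.72 [316.7, 211.3] [0.7052 0.0582 0.    ]
stand side 0.68 [301.6, 228.6] [0.6273 0.0078 0.    ]
```

View pics/scene0.png

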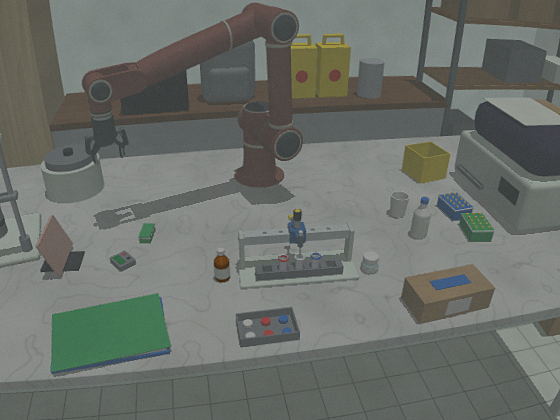

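View pics/side0.png

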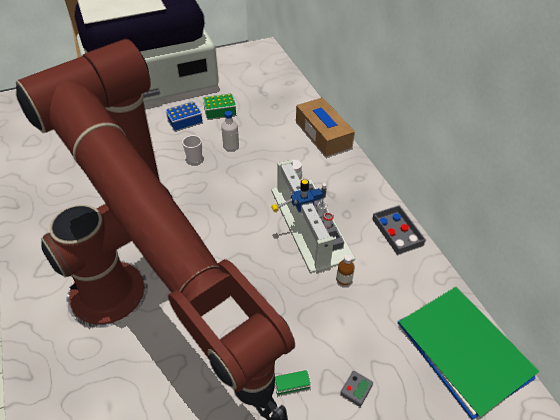

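View pics/wrist0.png

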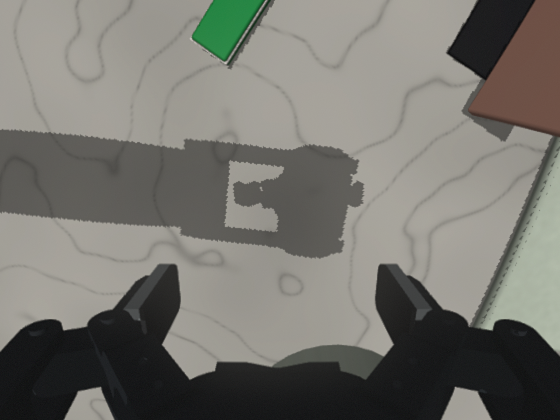

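The scene shows the stand at about (297,255), with the red collar to the left (283,258) and the blue to the right (316,257). In the side view the yellow grip is at (275,207) and the knob at (304,184). I'll enlarge both and measure.

Run:
```python
from h import *
a=cv2.imread('pics/side0.png')[150:280,260:360]; b=cv2.imread('pics/scene0.png')[195:295,215:385]
cv2.imwrite('pics/sideZ.png',cv2.resize(a,None,fx=4.5,fy=4.5,interpolation=cv2.INTER_CUBIC))
cv2.imwrite('pics/sceneZ.png',cv2.resize(b,None,fx=4.5,fy=4.5,interpolation=cv2.INTER_CUBIC))
```

```text
(no output)
```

View pics/sideZ.png

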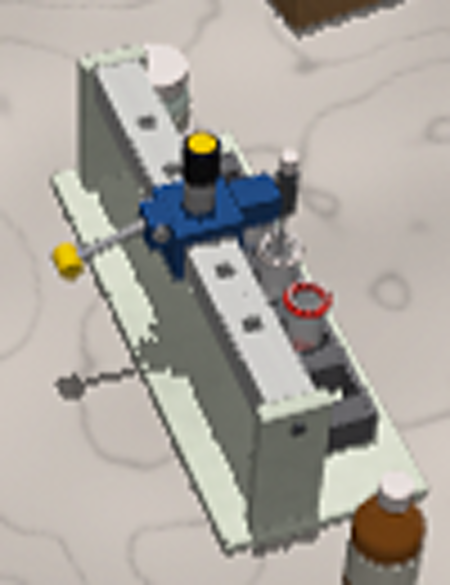

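View pics/sceneZ.png

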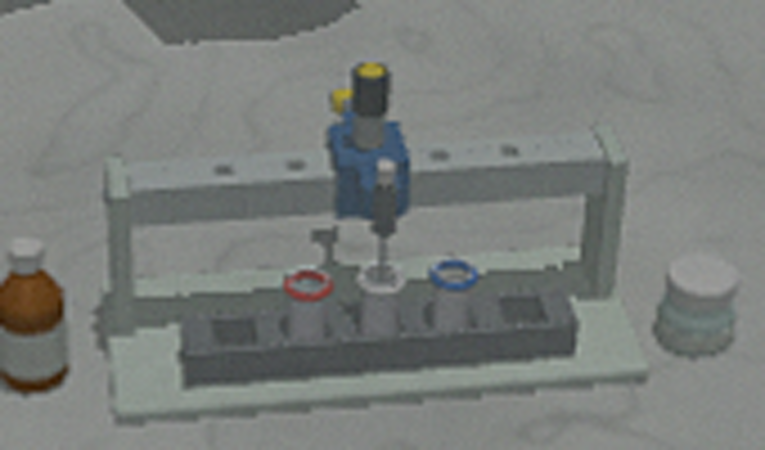

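Run:
```python
from h import *
np.set_printoptions(precision=4,suppress=True)
S=imaging.get_image('side');C=imaging.get_image('scene')
s=lambda u,v:np.array([260+u/4.5,150+v/4.5])-.4
c=lambda u,v:np.array([215+u/4.5,195+v/4.5])-.4
P=[('knobtop',s(202,143),c(371,70),.202),('h-100',s(252,323),c(224,169),.13),('h-50',s(225,270),c(296,165),.13),('h+50',None,c(440,155),.13),('h100',s(148,121),c(511,151),.13),('grip',s(68,260),c(341,99),.118),('cap',s(290,157),c(386,163),.166),('red',s(307,299),c(308,286),.082),('blue',None,c(453,275),.082)]
for n,a,b,z in P:
    print(n, None if a is None else atz(S,a,z)[:2], atz(C,b,z)[:2], None if a is None else tri([(S,a),(C,b)]), None if a is None else dep(S,a))
```

```text
knobtop [0.6331 0.0202] [0.6261 0.0205] [0.6318 0.0186 0.205 ] [0.6345 0.0229 0.199 ]
h-100 [ 0.6279 -0.0798] [ 0.6211 -0.079 ] [ 0.6266 -0.0808  0.133 ] [ 0.6303 -0.0754  0.1243]
h-50 [ 0.6309 -0.0305] [ 0.6247 -0.0296] [ 0.6297 -0.0314  0.1327] [ 0.6349 -0.0229  0.1205]
h+50 None [0.6297 0.0709] None None
h100 [0.6394 0.1203] [0.6334 0.1209] [0.6382 0.1188 0.1327] [0.6378 0.1169 0.1336]
grip [0.5407 0.0271] [0.5282 0.0226] [0.5383 0.0207 0.1249] [0.5365 0.0168 0.1301]
cap [0.6997 0.0185] [0.6851 0.0186] [0.6965 0.0146 0.1727] [0.6987 0.0167 0.1681]
red [ 0.6928 -0.0376] [ 0.6987 -0.0351] [ 0.6945 -0.0345  0.0785] [ 0.7032 -0.0204  0.0595]
blue None [0.7038 0.0638] None None
```

Red is on the -y side, so the head goes to -0.05. The stand has a yaw of about -0.06 and its origin is near (0.632, 0.0205). I'll write a planner that converts a world goal into tool-axis shifts.

```bash
cat >> h.py <<'E'
np.set_printoptions(precision=4,suppress=True)
YAW=-0.059; O=np.array([.632,.0205])
def w(x,y,z):
    c,s=np.cos(YAW),np.sin(YAW); return np.array([O[0]+c*x-s*y,O[1]+s*x+c*y,z])
def plan(p,ob=None,roll=True):
    ob=ob or monitor.get_obs(); R=Ro.from_rotvec(ob['tool_rot']).as_matrix()
    d=R.T@(p-ob['tool_pos']); ys=np.array([-np.sin(YAW),np.cos(YAW),0]); v=R.T@ys
    a=np.arctan2(v[1],v[0]); a=(a+np.pi/2)%np.pi-np.pi/2
    print('pos',ob['tool_pos'],'shift',d,'roll',a,'or',a-np.sign(a)*np.pi,'q6',ob['q'][5],'F',ob['contact_force'],'open',ob['opening'],'t',ob['t'])
E
python3 - <<'E'
from h import *
plan(w(-92,0,0)*0+np.r_[w(-.092,0,.25)])
print(Ro.from_rotvec(monitor.get_obs()['tool_rot']).as_matrix())
E
```

```text
pos [ 0.2604 -0.5682  0.2313] shift [-0.4235 -0.5018 -0.0187] roll 0.4887618177807376 or -2.6528308358090555 q6 -0.11898358352103541 F [0.1859 0.7043 0.2887] open 0.08534240680032373 t 1.15
[[ 0.4167 -0.9091  0.    ]
 [-0.9091 -0.4167 -0.0001]
 [ 0.0001 -0.     -1.    ]]
```

Call:
step_arm --targets '[-0.01,-0.012,-0.015,0.02,-0.03,-0.036,-0.03,0.05,-0.052,-0.061,-0.03,0.08,-0.074,-0.087,-0.03,0.11,-0.096,-0.113,-0.03,0.14,-0.118,-0.139,-0.03,0.17,-0.14,-0.165,-0.03,0.2,-0.162,-0.191,-0.03,0.23,-0.184,-0.217,-0.03,0.26,-0.206,-0.243,-0.03,0.29,-0.228,-0.269,-0.03,0.32,-0.25,-0.295,-0.03,0.35]' --grip 0.06

```text
t: 2.15
tool_pos: [0.4248, -0.2164, 0.2616]
tool_rot: [-2.306, 2.133, -0.001]
contact_force: [1.3, -0.1, 0.2]
opening: 0.0603
```

Run:
```python
from h import *
plan(w(-.092,-.0,.25)); print(monitor.get_obs()['q'])
```

```text
pos [ 0.4248 -0.2164  0.2616] shift [-0.2326 -0.1339  0.0115] roll 0.1370346843049628 or -3.0045579692848303 q6 0.8653380399619114 F [ 1.2617 -0.1277  0.1988] open 0.060262211237510854 t 2.15
[-0.6274 -0.3307  1.9089  0.0001  1.5626  0.8653]
```

Call:
step_arm --targets '[-0.025,-0.014,0.0,0.02,-0.05,-0.029,0.0,0.04,-0.075,-0.043,0.0,0.06,-0.1,-0.058,0.0,0.08,-0.125,-0.072,0.0,0.1,-0.15,-0.086,0.0,0.12,-0.175,-0.1,0.0,0.137,-0.2,-0.115,0.0,0.137,-0.22,-0.127,0.0,0.137,-0.2326,-0.134,0.0,0.137,-0.2326,-0.134,0.0,0.137]'

```text
t: 3.07
tool_pos: [0.5409, 0.0282, 0.2615]
tool_rot: [-2.158, 2.282, -0.0]
contact_force: [0.3, -0.4, -0.4]
opening: 0.0602
```

Run:
```python
from h import *
plan(w(-.092,-.0,.25))
W=imaging.get_image('wrist'); save(W,'wrist1')
print('cam',-np.array(W['R']).T@W['t'])
for k,z in dict(knob_mid=.187,lever_grip=.117,vial_red_mid=.047,vial_blue_mid=.047,vial_white_mid=.047,stand=0).items():
    for r in imaging.mark_of(k,W)[:1]: print(k,r['score'],r['uv'],atz(W,r['uv'],z))
```

```text
pos [0.5409 0.0282 0.2615] shift [0.0024 0.0006 0.0115] roll 0.0034066743813037093 or -3.1381859792084894 q6 1.5408894858730378 F [ 0.2749 -0.4356 -0.3848] open 0.06015849717476669 t 3.0667
cam [0.6113 0.0241 0.4042]
knob_mid 0.55 [282.9, 80.8] [0.6306 0.02   0.187 ]
lever_grip 0.59 [281.0, 201.2] [0.5362 0.0255 0.117 ]
vial_red_mid 0.71 [281.9, 92.0] [0.6322 0.019  0.047 ]
vial_blue_mid 0.6 [230.2, 23.6] [0.6995 0.066  0.047 ]
stand 0.71 [279.6, 94.4] [0.6324 0.0211 0.    ]
```

View pics/wrist1.png

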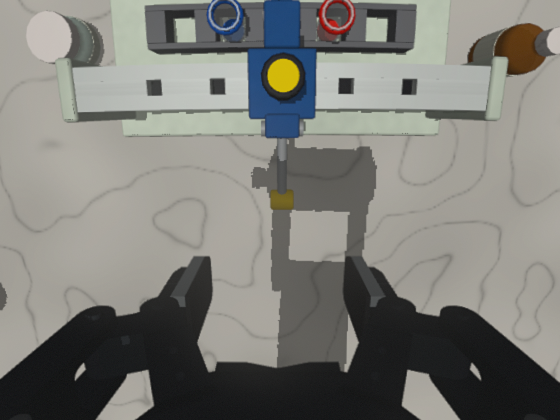

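The wrist view shows the rail level in the image, with holes at (154,87), (218,86), (346,86) and (409,87), so the yaw is good. The knob dot is at (283,75) and the grip at (282,200). The red collar is on the right, which is -y.

Run:
```python
from h import *
W=imaging.get_image('wrist')
for n,uv,z in [('knob',(283,75),.202),('h1',(154,87),.13),('h2',(218,86),.13),('h3',(346,86),.13),('h4',(409,87),.13),('grip',(282,200),.12),('fingmid',(277.5,260),.26)]:
    print(n,atz(W,uv,z),dep(W,uv))
# grip mask by colour
hsv=cv2.cvtColor(W['color'],cv2.COLOR_RGB2HSV); m=cv2.inRange(hsv,(20,120,60),(35,255,255)); m[:150]=0
ys,xs=np.nonzero(m); print(xs.min(),xs.max(),ys.min(),ys.max(),np.median(W['depth'][m>0]))
print('exp knob',w(0,0,.202),'grip',w(-.092,0,.117))
```

```text
knob [0.6315 0.0164 0.202 ] [0.6313 0.0165 0.2041]
h1 [0.6371 0.1163 0.13  ] [0.6381 0.1198 0.1199]
h2 [0.6341 0.0658 0.13  ] [0.635  0.0675 0.1199]
h3 [ 0.6282 -0.0336  0.13  ] [ 0.629  -0.036   0.1177]
h4 [ 0.6253 -0.0834  0.13  ] [ 0.6255 -0.085   0.1257]
grip [0.5371 0.0213 0.12  ] [0.539  0.0213 0.1275]
fingmid [0.5444 0.0247 0.26  ] [ 0.4252  0.032  -0.0003]
267 288 189 208 0.285734
exp knob [0.632  0.0205 0.202 ] grip [0.5402 0.0259 0.117 ]
```

```bash
sed -i 's/^YAW.*/YAW=-0.059; O=np.array([.6318,.0195])/' h.py
python3 - <<'E'
from h import *
plan(w(-.092,-.0,.097))
E
```

```text
pos [0.5401 0.0252 0.2617] shift [0.0002 0.0003 0.1647] roll -0.0012061484417156265 or 3.1403865051480775 q6 1.5402081212845538 F [-0.363  -0.4268  0.075 ] open 0.059788411883174394 t 3.4667
```

Call:
step_arm --targets '[0.001,0,0.02,0,0.001,0,0.045,0,0.001,0,0.07,0,0.001,0,0.095,0,0.001,0,0.12,0,0.001,0,0.14,0,0.001,0,0.155,0,0.001,0,0.164,0,0.001,0,0.1645,0,0.001,0,0.1645,0]'

```text
t: 4.3
tool_pos: [0.5402, 0.0238, 0.0972]
tool_rot: [-2.153, 2.288, -0.001]
contact_force: [-0.6, -0.5, 0.7]
opening: 0.0596
```

Run:
```python
from h import *
plan(w(-.092,-.0,.097))
W=imaging.get_image('wrist'); save(W,'wrist2')
```

```text
pos [0.5402 0.0238 0.0972] shift [-0.0011  0.0003  0.0002] roll -0.0015975725552639375 or 3.139995081034529 q6 1.5382610495700986 F [-0.6286 -0.5005  0.7467] open 0.059614832299350023 t 4.3
```

View pics/wrist2.png

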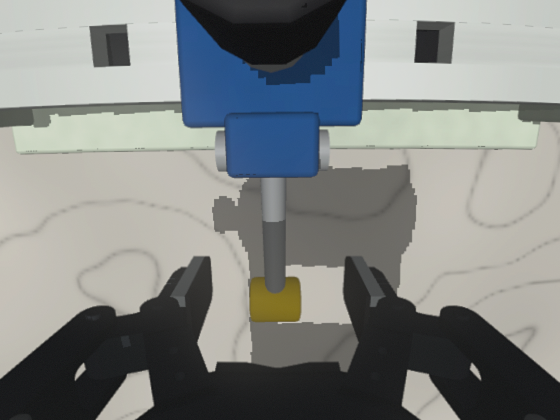

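Run:
```python
from h import *
W=imaging.get_image('wrist'); p=monitor.get_obs()['tool_pos']
print(proj(W,p),proj(W,p+[0,0,.019]),dep(W,(275,299)),atz(W,(275.5,299),.121))
```

```text
[277.1673 269.6726] [277.0992 290.2036] [0.5424 0.0246 0.1265] [0.5391 0.0246 0.121 ]
```

The grip sits between the pads to within about 1 mm, so I'm closing.

Call:
step_arm --targets '[-0.0008,0,0,0,-0.0008,0,0,0,-0.0008,0,0,0,-0.0008,0,0,0,-0.0008,0,0,0,-0.0008,0,0,0]' --grip 0.0 --force 30

```text
t: 4.9
tool_pos: [0.542, 0.0247, 0.0995]
tool_rot: [-2.151, 2.285, -0.007]
contact_force: [1.9, 0.6, 2.6]
opening: 0.0195
```

Run:
```python
from h import *
plan(w(-.092,-.0,.097))
W=imaging.get_image('wrist'); save(W,'wrist3')
R=Ro.from_rotvec(monitor.get_obs()['tool_rot']).as_matrix();print(R)
# arc
a0=-0.4+.04
for a in np.linspace(a0,.5,9): print(-65*(np.cos(a)-np.cos(a0)),65*(np.sin(a)-np.sin(a0)))
```

```text
pos [0.542  0.0247 0.0995] shift [-0.0001  0.002   0.0025] roll -0.001231137193559384 or 3.1403615163962337 q6 1.5396433495888995 F [1.8576 0.5715 2.5916] open 0.019522361618262832 t 4.9
[[-0.0602 -0.9982  0.0052]
 [-0.9982  0.0602 -0.0008]
 [ 0.0005 -0.0053 -1.    ]]
-0.0 0.0
-2.1056139603923962 6.6591699607204875
-3.484590342639895 13.505817231696632
-4.121008691518153 20.46089641177593
-4.00752147739741 27.44411023982048
-3.145438924393338 34.37483663665419
-1.5447138836653096 41.17305949707496
0.7761730734980749 47.76029248582148
3.790427016191533 54.060485172154046
```

View pics/wrist3.png

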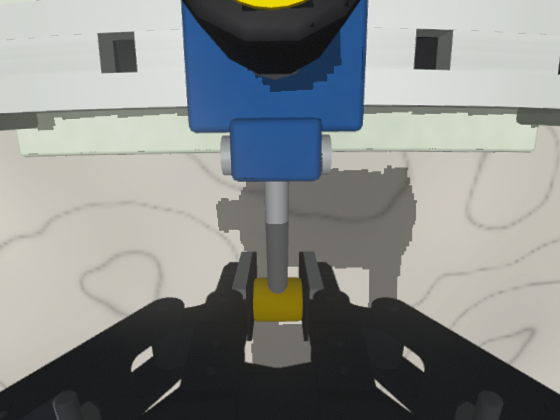

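The grip is held with an opening of 19.5 mm. Next I raise it along the arc in two calls.

Call:
step_arm --targets '[0,0.001,-0.0033,0,0,0.002,-0.0066,0,0,0.0028,-0.01,0,0,0.0035,-0.0135,0,0,0.0038,-0.017,0,0,0.0041,-0.0205,0,0,0.0041,-0.024,0,0,0.004,-0.0275,0,0,0.0036,-0.031,0,0,0.0031,-0.0344,0,0,0.0023,-0.038,0,0,0.0015,-0.0412,0]'

```text
t: 5.95
tool_pos: [0.5394, 0.0249, 0.1404]
tool_rot: [-2.153, 2.286, -0.004]
contact_force: [0.6, 0.1, -6.2]
opening: 0.0194
```

Run:
```python
from h import *
plan(w(-.089,-.0,.153))
W=imaging.get_image('wrist'); save(W,'wrist4')
```

```text
pos [0.5394 0.0249 0.1404] shift [-0.0001 -0.0036 -0.0126] roll -0.0012119029778521195 or 3.140380750611941 q6 1.5396311188588703 F [ 0.597   0.1058 -6.2175] open 0.019360143960431463 t 5.95
```

View pics/wrist4.png

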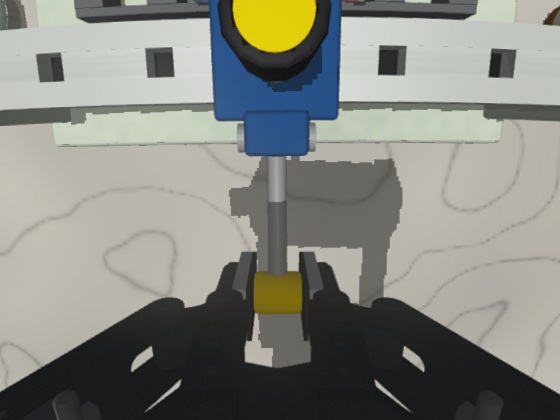

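The lever is following. Now the last part to the stop, with a small overtravel.

Call:
step_arm --targets '[0,-0.001,-0.003,0,0,-0.0022,-0.0065,0,0,-0.0035,-0.0095,0,0,-0.0045,-0.0125,0,0,-0.0052,-0.0145,0,0,-0.0056,-0.016,0,0,-0.0058,-0.0175,0,0,-0.0058,-0.0175,0]'

```text
t: 6.67
tool_pos: [0.5454, 0.0245, 0.1561]
tool_rot: [-2.152, 2.286, -0.004]
contact_force: [8.2, 0.3, -18.7]
opening: 0.019
```

Run:
```python
from h import *
plan(w(-.089,-.0,.153))
W=imaging.get_image('wrist'); save(W,'wrist5')
S=imaging.get_image('side');cv2.imwrite('pics/side5.png',cv2.resize(S['color'][140:250,240:370,::-1],None,fx=5,fy=5,interpolation=cv2.INTER_CUBIC))
```

```text
pos [0.5454 0.0245 0.1561] shift [-0.0001  0.0024  0.0031] roll -0.0013416080843287048 or 3.1402510455054644 q6 1.5399226502182328 F [  8.1773   0.3235 -18.7309] open 0.019016350796661755 t 6.6667
```

View pics/wrist5.png

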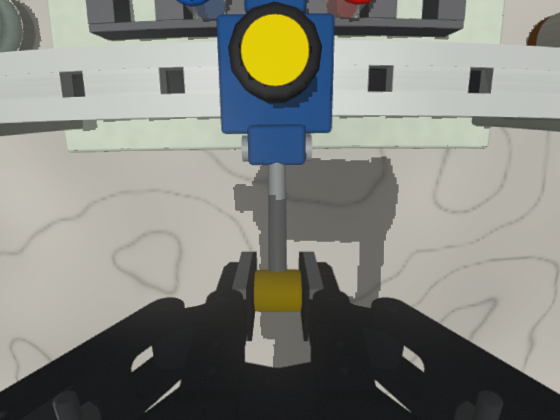

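View pics/side5.png

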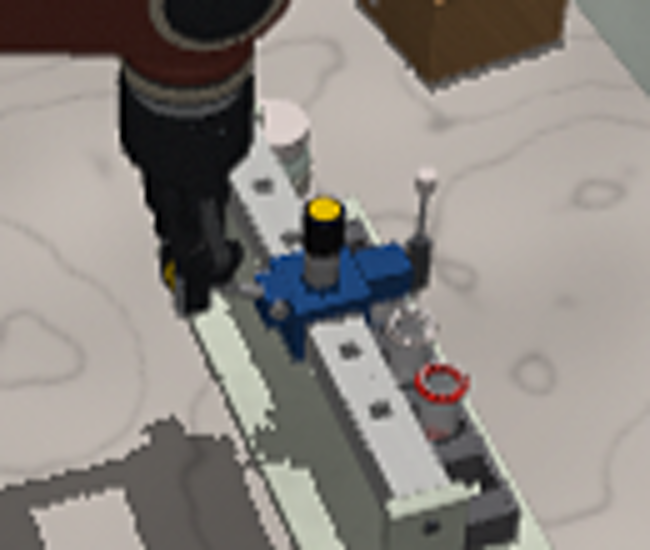

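The force jumped from 6 to 19 N at the expected height (56 mm of rise), so the lever is at its stop. The side view shows the needle cap raised at (427,175). Now I release and go up.

Call:
step_arm --targets '[0,0,0.0,0,0,0,0.0,0,0,0,0.0,0,0,0,0.0,0,0,0,0.0,0,0,0,-0.02,0,0,0,-0.045,0,0,0,-0.07,0,0,0,-0.09,0,0,0,-0.1,0,0,0,-0.1,0]' --grip 0.065

```text
t: 7.68
tool_pos: [0.5466, 0.0245, 0.2601]
tool_rot: [-2.149, 2.283, -0.012]
contact_force: [-0.4, 0.4, -1.3]
opening: 0.065
```

Run:
```python
from h import *
plan(w(0,-.0,.25))
W=imaging.get_image('wrist'); save(W,'wrist6')
S=imaging.get_image('side');cv2.imwrite('pics/side6.png',cv2.resize(S['color'][140:250,240:370,::-1],None,fx=5,fy=5,interpolation=cv2.INTER_CUBIC))
C=imaging.get_image('scene');cv2.imwrite('pics/scene6.png',cv2.resize(C['color'][175:295,215:385,::-1],None,fx=4.5,fy=4.5,interpolation=cv2.INTER_CUBIC))
```

```text
pos [0.5466 0.0245 0.2601] shift [-0.0002 -0.0852  0.0109] roll -0.001300562766907376 or 3.1402920908228857 q6 1.5399356127850143 F [-0.4478  0.3826 -1.2809] open 0.06497024299100262 t 7.6833
```

View pics/wrist6.png

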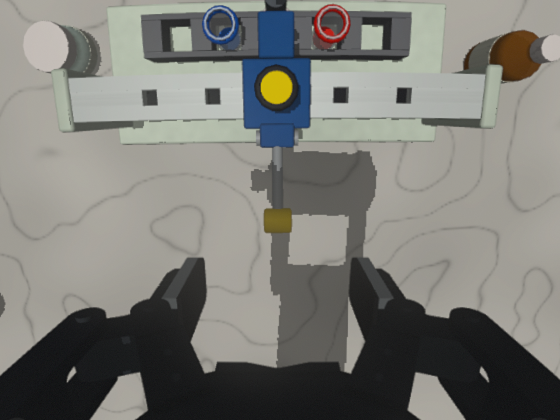

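View pics/side6.png

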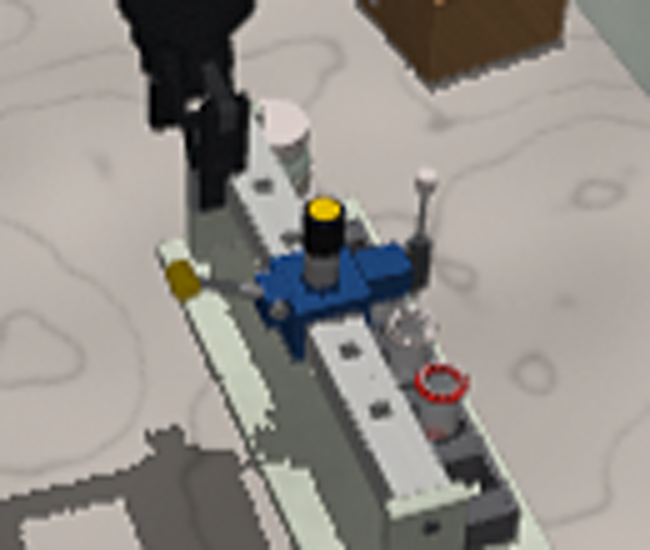

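View pics/scene6.png

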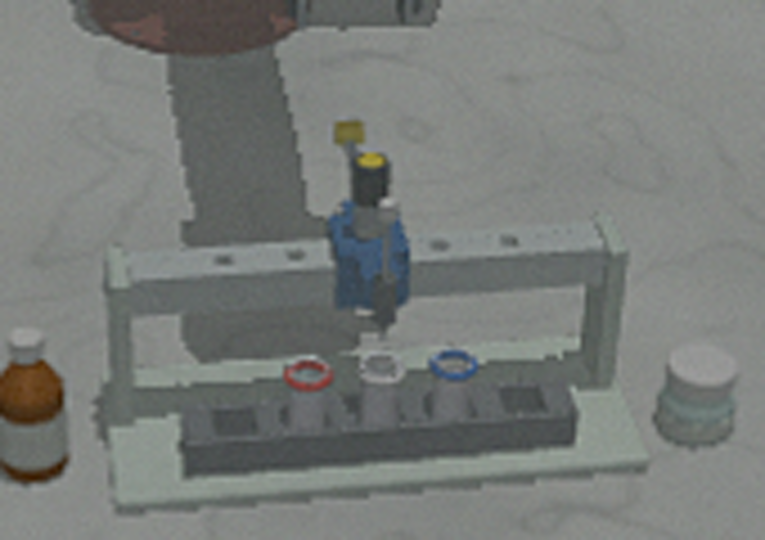

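The lever is up, with the grip at about (183,280) in the side view, and the needle is out. I'll check the heights by triangulation and refine the knob position.

Run:
```python
from h import *
S=imaging.get_image('side');C=imaging.get_image('scene');W=imaging.get_image('wrist')
s=lambda u,v:np.array([240+u/5,140+v/5])-.4
c=lambda u,v:np.array([215+u/4.5,175+v/4.5])-.4
print('cap',tri([(S,s(427,175)),(C,c(388,204))]),'exp',w(.065,0,.211))
print('grip',tri([(S,s(183,280)),(C,c(349,132))]),tri([(S,s(183,280)),(W,(278,220))]),atz(W,(278,220),.178),dep(W,(278,220)),'exp',w(-.089,0,.171))
k=(277,88)
print('knob',tri([(S,s(324,210)),(W,k)]),atz(W,k,.202),dep(W,k),w(0,0,.202))
h=[atz(W,u,.13) for u in [(149.5,97),(213,96.5),(341,95.5),(404,95.5)]]
print(np.array(h),np.mean(h,0)); p=monitor.get_obs()['tool_pos'];print(p,proj(W,p))
```

```text
cap [0.6973 0.0152 0.212 ] exp [0.6967 0.0157 0.211 ]
grip [0.5433 0.0231 0.1742] [0.5431 0.0238 0.1727] [0.5441 0.0243 0.178 ] [0.5449 0.0242 0.1806] exp [0.543  0.0247 0.171 ]
knob [0.6299 0.0191 0.2032] [0.6281 0.0199 0.202 ] [0.6281 0.0199 0.2023] [0.6318 0.0195 0.202 ]
[[ 0.6332  0.1178  0.13  ]
 [ 0.63    0.0687  0.13  ]
 [ 0.6249 -0.0285  0.13  ]
 [ 0.6227 -0.0771  0.13  ]] [0.6277 0.0202 0.13  ]
[0.5442 0.0247 0.2541] [277.2665 269.8854]
```

The cap is at 212 mm and the grip at about 173 mm, so the lift is complete. Moving over the knob.

Call:
step_arm --targets '[0,-0.01,-0.003,0,0,-0.03,-0.003,0,0,-0.05,-0.003,0,0,-0.07,-0.003,0,0,-0.083,-0.003,0,0,-0.086,-0.003,0,0,-0.086,-0.003,0,0,-0.086,-0.003,0]'

```text
t: 8.65
tool_pos: [0.6298, 0.0195, 0.2564]
tool_rot: [2.153, -2.287, -0.002]
contact_force: [0.4, 0.2, 0.3]
opening: 0.0652
```

Run:
```python
from h import *
W=imaging.get_image('wrist'); save(W,'wrist7')
plan(np.array([.630,.0195,.168]))
```

```text
pos [0.6296 0.0196 0.2567] shift [ 0.     -0.0005  0.0887] roll -0.001355254238861292 or 3.140237399350932 q6 1.5442034267942677 F [-0.3426 -0.3034  0.2104] open 0.06497737954548578 t 8.7
```

View pics/wrist7.png

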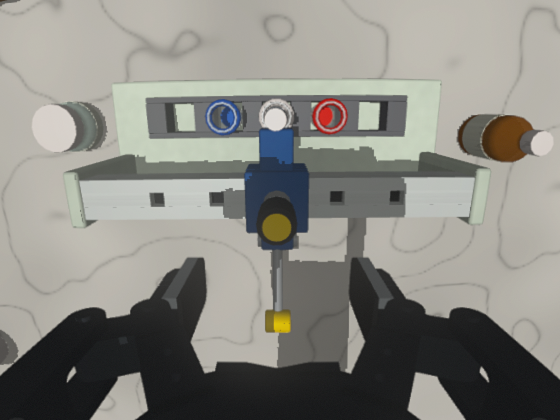

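Run:
```python
from h import *
W=imaging.get_image('wrist')
print(atz(W,(277,229),.202),dep(W,(277,229)))
plan(np.array([.630,.0195,.168]))
```

```text
[0.6305 0.0198 0.202 ] [0.6305 0.0197 0.2021]
pos [0.6295 0.0196 0.257 ] shift [ 0.     -0.0005  0.089 ] roll -0.0012764584551359093 or 3.140316195134657 q6 1.5441598614037877 F [ 0.1328 -0.2831  0.1888] open 0.0650912547133074 t 8.75
```

The knob is at (0.6305, 0.0198). Descend 0.089 m, then close.

Call:
step_arm --targets '[0,-0.001,0.015,0,0,-0.001,0.035,0,0,-0.001,0.055,0,0,-0.001,0.072,0,0,-0.001,0.083,0,0,-0.001,0.089,0,0,-0.001,0.089,0,0,-0.001,0.089,0]'

```text
t: 9.42
tool_pos: [0.6305, 0.0195, 0.1682]
tool_rot: [2.153, -2.287, 0.0]
contact_force: [-0.0, -0.7, 0.2]
opening: 0.0651
```

Call:
step_arm --targets '[0,0,0,0,0,0,0,0,0,0,0,0,0,0,0,0,0,0,0,0,0,0,0,0]' --grip 0.0 --force 50

```text
t: 9.92
tool_pos: [0.6312, 0.0195, 0.1697]
tool_rot: [-2.153, 2.286, -0.002]
contact_force: [-0.7, 0.3, 5.3]
opening: 0.0246
```

Run:
```python
from h import *
W=imaging.get_image('wrist'); save(W,'wrist8')
plan(np.array([.630,.0195,.168]))
```

```text
pos [0.6312 0.0195 0.1697] shift [0.0001 0.0012 0.0017] roll -0.001225443435512119 or 3.140367210154281 q6 1.5442326328463258 F [-1.6705  1.4317  5.2767] open 0.024120309948467002 t 9.9667
```

View pics/wrist8.png

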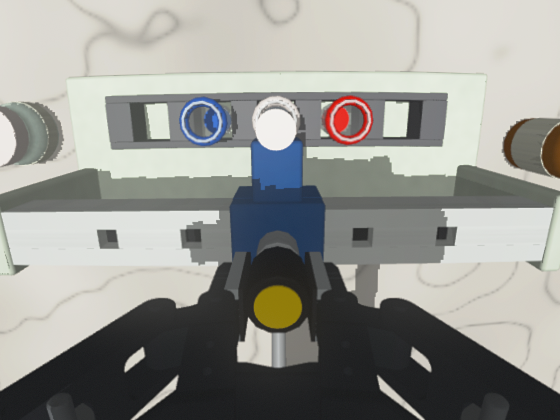

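The knob is gripped. I'll lift it 12.5 mm.

Call:
step_arm --targets '[0,0,-0.002,0,0,0,-0.004,0,0,0,-0.006,0,0,0,-0.008,0,0,0,-0.01,0,0,0,-0.0115,0,0,0,-0.013,0,0,0,-0.013,0,0,0,-0.013,0]'

```text
t: 10.72
tool_pos: [0.6311, 0.0195, 0.1823]
tool_rot: [-2.153, 2.287, -0.002]
contact_force: [4.7, 0.3, -7.9]
opening: 0.0249
```

Run:
```python
from h import *
W=imaging.get_image('wrist'); save(W,'wrist9')
S=imaging.get_image('side');cv2.imwrite('pics/side9.png',cv2.resize(S['color'][140:250,240:370,::-1],None,fx=5,fy=5,interpolation=cv2.INTER_CUBIC))
plan(w(0,-.05,.183))
```

```text
pos [0.6311 0.0195 0.1823] shift [ 0.05   -0.0008 -0.0007] roll -0.0012418628250436825 or 3.1403507907647494 q6 1.544228568150364 F [ 4.6683  0.7514 -7.0044] open 0.024337008328414133 t 10.8167
```

View pics/wrist9.png

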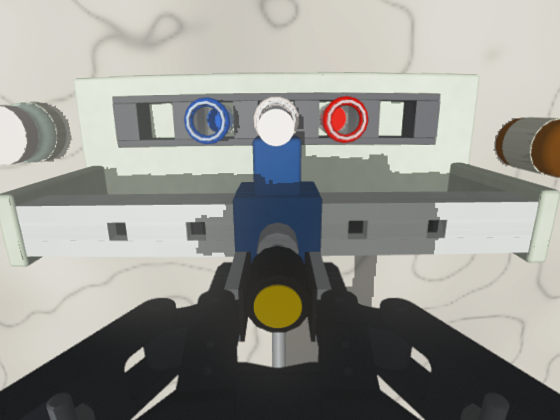

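View pics/side9.png

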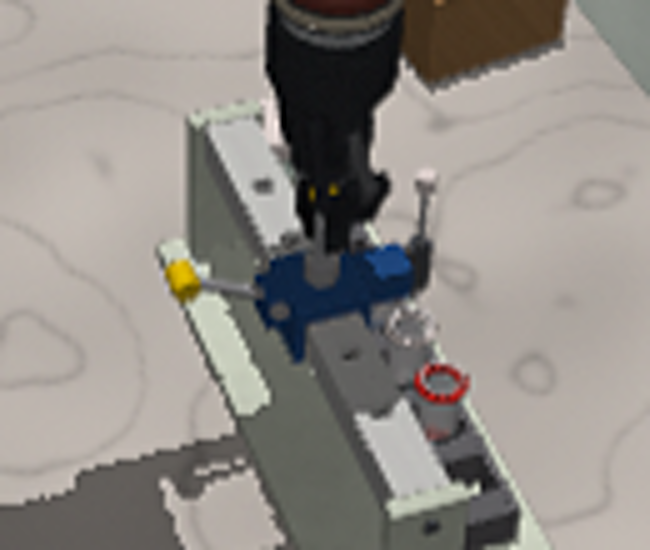

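The knob dot keeps its pixel position at (277,305), so it rose with the gripper, and the -7 N matches the spring. Now I slide 50 mm along tool +x, which is stand -y.

Call:
step_arm --targets '[0.003,0,0,0,0.008,0,0,0,0.013,0,0,0,0.018,0,0,0,0.023,0,0,0,0.028,0,0,0,0.033,0,0,0,0.038,0,0,0,0.043,0,0,0,0.047,0,0,0,0.05,0,0,0,0.05,0,0,0]'

```text
t: 11.82
tool_pos: [0.6284, -0.0306, 0.1824]
tool_rot: [-2.152, 2.286, -0.003]
contact_force: [6.0, -0.3, -7.6]
opening: 0.0245
```

Run:
```python
from h import *
W=imaging.get_image('wrist'); save(W,'wrist10')
plan(w(0,-.05,.183))
```

```text
pos [ 0.6284 -0.0306  0.1824] shift [-0.0002 -0.0004 -0.0006] roll -0.0014508357207176914 or 3.1401418178690754 q6 1.4641660057994044 F [ 5.3613 -0.3675 -7.0889] open 0.024682524202843076 t 11.8667
```

View pics/wrist10.png

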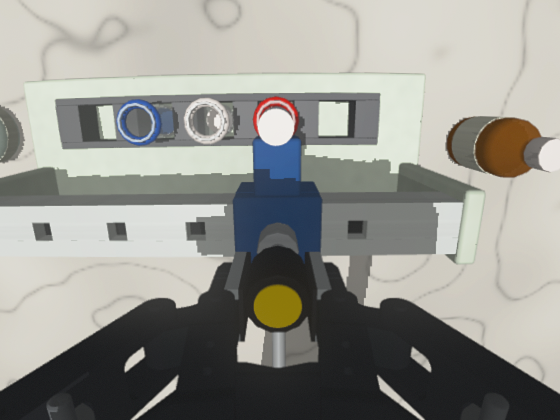

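The head now stands over the red vial, and the hole pattern is at the same pixels as before (197 and 357), so it moved one pitch. Lowering the pin.

Call:
step_arm --targets '[0,0,0.0015,0,0,0,0.003,0,0,0,0.0045,0,0,0,0.006,0,0,0,0.0075,0,0,0,0.009,0,0,0,0.0105,0,0,0,0.012,0,0,0,0.013,0,0,0,0.0135,0,0,0,0.0135,0]'

```text
t: 12.78
tool_pos: [0.6286, -0.0307, 0.1698]
tool_rot: [-2.152, 2.286, -0.004]
contact_force: [1.5, 0.0, -0.6]
opening: 0.0246
```

Run:
```python
from h import *
W=imaging.get_image('wrist'); save(W,'wrist11')
plan(w(0,-.05,.1697))
S=imaging.get_image('side');cv2.imwrite('pics/side11.png',cv2.resize(S['color'][140:250,240:370,::-1],None,fx=5,fy=5,interpolation=cv2.INTER_CUBIC))
```

```text
pos [ 0.6286 -0.0306  0.1698] shift [-0.0002 -0.0002  0.0001] roll -0.001443917466676936 or 3.140148736123116 q6 1.4642092555397017 F [ 0.8473  0.6239 -0.3518] open 0.024340840586432374 t 12.8333
```

View pics/wrist11.png

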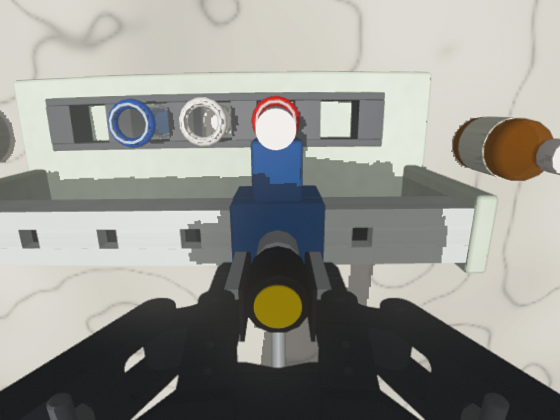

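View pics/side11.png

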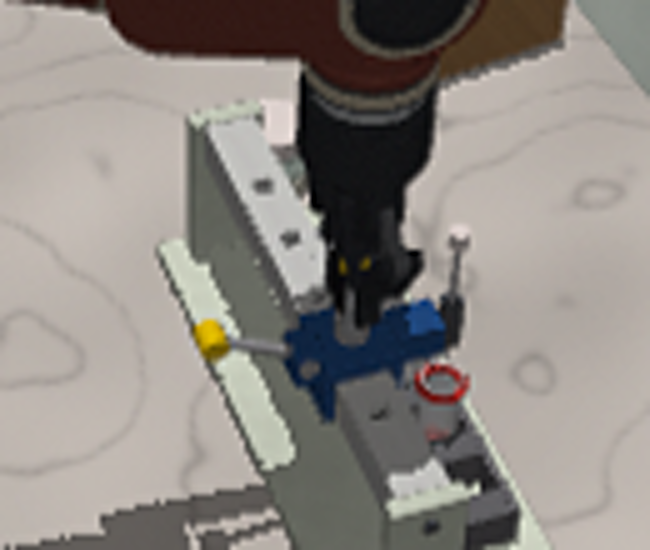

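The TCP is back at the seated height (0.1698 against 0.1697). I'll press gently to confirm the pin is home.

Call:
step_arm --targets '[0,0,0.0007,0,0,0,0.0014,0,0,0,0.002,0,0,0,0.002,0,0,0,0.002,0]'

```text
t: 13.3
tool_pos: [0.6287, -0.0307, 0.1697]
tool_rot: [-2.152, 2.286, -0.004]
contact_force: [-3.4, 1.3, 6.0]
opening: 0.0244
```

Run:
```python
from h import *
plan(w(0,-.05,.1697))
```

```text
pos [ 0.6287 -0.0307  0.1697] shift [-0.0003 -0.0001 -0.    ] roll -0.0013643554166495875 or 3.1402282981731435 q6 1.4641999514954132 F [-3.3808  1.3226  6.0054] open 0.02435397765641768 t 13.3
```

Run:
```python
from h import *
print(ticket.finish_job())
```

```text
the job is handed in; nothing more can be done
None
```

The blue sampling head now stands over the red-collared vial with the lock pin seated. I handed the job in at about 13.3 s with the gripper still holding the knob.

- **Lever:** I raised it to its stop, where the force rose to about 19 N. The needle cap then measured 212 mm, against 211 mm expected. The last side view still shows the lever up.
- **Slide:** I lifted the knob 12.6 mm, which took about 7 N, in line with the spring. I then slid the head 50 mm to the stand's -y side. The wrist picture shows the needle cap over the red collar, and the neighbouring holes sit at the same pixels as before, so it moved one pitch.
- **Pin:** The gripper came back to the height it had when the pin was first seated (169.7 mm) and moved only 0.1 mm under a 6 N push. I did not test it sideways.
- **Other things:** I touched only the lever grip and the knob. The vials, amber bottle and jar looked in place in the last pictures where they were in view.

No check failed. The only disagreements were 2–4 mm between cameras on the knob and rail positions, which I settled with close wrist views before gripping.

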